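# Hang the rinsed basket and hold the cleaner's sprung lid at its vent marker

### The arm

A 6-joint arm with a two-finger parallel gripper is mounted at the origin on a cart in front of the work surface, level with it; the furniture and walls round the work are solid. World frame = base frame: x ahead of the robot, y to its left, z up, the work surface at z = 0. Lengths are in m, angles in rad, forces in N, time in s.
With the tool pointing down it reaches from about 0.4 to 0.925 m from the base axis. Payload 3.4 kg.
Tool frame: the origin (TCP) lies at the very end of the fingers, on their centre line; the grasp point (between the pads) lies 19 mm behind it; z points along the fingers, x is the direction in which the jaws open and shut, and the axes are right-handed (so a half turn about z gives the same grasp; the last joint's range is limited). The gripper opens to 85 mm and grips with 20 to 120 N. Pads are 22 mm wide; open, the fingers measure 114 mm over their backs; the gripper's body (76 mm by 85 mm) begins 54 mm behind the grasp point. The pads swing forward as they close: fully open they stand 13 mm farther back than shut.
Start: joints at [1.228, 0.307, 1.506, -0, 1.328, -0.073], TCP at [0.153, 0.554, 0.231] pointing down, gripper open.
Joint ranges: [-3.12, 3.12], [-1.05, 2.28], [0.14, 2.33], [-1.42, 4.57], [0.1, 2.73], [-2.68, 2.68]. Speed limits (rad/s): [2.57, 2.57, 3.14, 3.14, 3.14, 3.14].

### API

Orientations are given as [roll, pitch, yaw] about the fixed x, y, z axes, in that order (R = Rz(yaw) Ry(pitch) Rx(roll)).
In Python, from plant import status, vision, ticket gives the robot as it stands.
- The arm moves only by the tool servo_tool, never from a script. Its argument "motion" is a list of rows, each a list of 3 entries, a list of its own where there are three numbers: the gripper command: -1 is shut, 1 is fully open, values between are in proportion, then the shift along the tool's x, y, z in mm, then the turn about the tool's z in degrees. A call has 1 to 20 rows; each row is the pose to reach, as a shift and turn from the pose measured when the call began, along the tool's axes at that moment; what a row does not reach only later rows make up. A row lasts 1/8 s, in which the tool goes at most 62.5 mm and 10.7 degrees, less where a joint would pass 70% of its speed; a pose out of reach is approached as far as the arm can. A call with a gripper value outside its range is refused whole. The fingers move at their own pace and stop on an object; the grip force is fixed at half the most. Time passes only in rows, so rows that repeat a pose let the fingers close. It gives the time, the measured TCP pose, the force and the opening at its end, in the units of the state.
- status.get_state(): the state, without advancing time (a new reading comes with each control period).
- vision.snapshot(name): name is "side" or "top" or "wrist"; returns a dict with "img" (420x560x3 uint8, red, green, blue), "K" (3x3 intrinsics, pixels), "R" (3x3) and "t" (3): a world point X has camera coordinates R X + t. Camera axes: x right, y down, z forward; pixel columns grow to the right and rows downward; lengths in m; the calibration is good to about 2 mm. A picture is of the moment at which its call begins. There is no depth.
- ticket.sign_off(): hands the job in, once; it reports no verdict.
The state is a dict: "time_s": time; "q": joint angles; "joint_vel": joint speeds; "joint_efforts": joint torques, N m; "position": TCP position; "ee_rot": TCP orientation; "ft_force": force on the tool from outside, world axes, zero at the start; "wrist_torque": the same for the moment, N m; "width": finger opening in m.
Only numpy, scipy, OpenCV 4.12 (cv2) and the standard library are available. Lean on these libraries where they do the work, as an engineer would, in place of code of your own. Each camera call takes 0.05 s, during which the arm holds its last target.

### The job

Take the small wire basket by its red tab and hang it by its wire bail on the hook of the drip stand, and let go so that it hangs there quietly. Then lift the sprung lid of the parts cleaner by its black knob until the lid's side edge lines up with the orange marker arm beside it, and finish while still holding the lid steady at that angle: do not let go. Leave the marker and the other things on the board as they are.

Things in the scene. Friction and masses are not known exactly. Their poses are not given: they have to be found in the camera images.
- basket: wire parts basket with a ring inside, about 0.15 kg, 52x52 mm, walls 35 mm high; origin at the centre of its underside, z up. A bail of 6 mm wire stands in its y-z plane: uprights at y = +-26 mm, a roof-shaped top wire along y, about 60 mm above the rim, highest in the middle. On it stands a red grip tab, 12 mm (x) by 24 mm (y), 102 to 136 mm above the underside
- bail_top (a point): middle of the bail's top wire (wire centre), 100 mm above the basket's underside
- basket_tab (a point): grip point in the red tab, 122 mm above the basket's underside, 22 mm above the bail's top wire. Gripped across its 24 mm width (along basket y) the fingers stay clear of the hook
- drip_stand: fixed drip stand on a grey tray (130x80x10 mm); origin on the board under its middle; its hook points along its -x. A 7 mm rod leaves the column (x = +45 mm, 174 mm high), dips to the level seat (x = -10 to -30 mm) and turns up to the tip (x = -43 mm, top at 180 mm). The basket comes in from -x with its top wire above the tip and along stand y, then down into the seat
- hook_seat (a point): middle of the hook's level seat, on top of the rod, 163.5 mm above the board
- cleaner: fixed bench-top parts cleaner, white housing 130 mm (x) by 130 mm (y) by 85 mm high, origin at the centre of its underside; its front looks along its -x. Its y axis is the direction of the lid's hinge. The blue lid is 130 mm long, 132 mm wide, 12 mm thick. A steel quadrant rail and the orange marker stand beside it on its +y side, 72 to 92 mm from the middle
- lid_knob (a point): centre of the lid's black knob: a lying cylinder 20 mm in diameter and 30 mm long along the hinge direction (y), on a 9 mm stem 45 mm ahead of the lid's front edge, 94 mm above the board when shut. Its two flat ends can be pinched from above, 30 mm apart, and it then turns between the fingers. Its x axis runs along the lid towards the hinge
- lid_axis (a point): middle of the lid's hinge axis, 94 mm above the board at the back of the cleaner; the knob moves on a circle of 177 mm radius about it
- cleaner_lid (a joint): lid angle in rad: 0 shut and level, growing as the front edge rises, stop at 1.4. A spring always pulls it shut: 0.39 N m when shut, 0.35 N m more per rad, plus the lid's weight; about 3 to 5 N at the knob. It falls shut if let go
- marker (a joint): angle of the orange marker arm in rad, on the same hinge axis and counted as the lid's angle is (0 level, growing upward); 0.45 to 0.85 at the start. A stiff friction hinge; it is not to be touched
- marker_tip (a point): orange ball, 14 mm in diameter, at the free end of the thin orange marker arm (6 mm high, on the cleaner's +y side), 132 mm from the hinge axis: just beside where the lid's front corner stands at the marked angle. Its x axis runs along the arm towards the hinge, parallel to the lid's when the lid is right
- loose_loupe: white folding loupe, 22x33x12 mm, bystander to leave where it is; origin under its middle
- pliers: side cutters with dark handles, 119x46x10 mm, lying flat, bystander to leave where it is; origin under its middle
- blue_wax: blue wax block, 38x52x26 mm, bystander to leave where it is; origin under its middle
- spool: white wire spool, 46 mm across, 32 mm high, bystander to leave where it is; origin under its middle
- steel_tweezers: steel tweezers, 12x124x9 mm, lying flat, bystander to leave where it is; origin under its middle
Mind the look-alikes: they are no part of the job. Of the things that look like the basket, the largest one is meant.

How it is judged:
On the way, in this order (a step that is already met when the one before it is completed fails the run):
1. the basket hangs by its bail on the hook, let go and quiet (distance between bail_top and hook_seat below 0.022 m and contact force between basket and drip_stand above 0.3 N and contact force between basket and the arm below 0.05 N and contact force between basket and the fingers below 0.05 N and height (world z) of basket above 0.04 m and angle between basket's own z axis and vertical below 0.35 rad and linear speed of basket below 0.05 m/s), for 0.4 s.
2. the robot holds the lid at the marker, steady (angle between the x axis of lid_knob and the x axis of marker_tip, either way round below 0.09 rad and velocity of joint cleaner_lid between -0.06 and 0.06 rad/s and (contact force between cleaner and the fingers above 1 N or contact force between cleaner and the arm above 1 N)), for 0.3 s.
At the end, for the whole second after the job is handed in: The basket hangs on the hook by its bail (top wire within 22 mm of the seat's middle, clear of the tray, tilted less than 0.35 rad, not touched, at rest), and the robot is holding the lid (at least 1 N) still, within 0.09 rad (5 degrees) of the marker arm (all of step 1 and all of step 2); the arm keeps its last pose, push and grip.
It fails at once if the orange marker is pushed out of its setting (over 6 mm at its tip) (distance of marker_tip from where it was at the start of the episode above 0.006 m).
It fails at once if a bystander is shifted by more than 25 mm (distance of any of loose_loupe, pliers, blue_wax, spool, steel_tweezers from where it was at the start of the episode above 0.025 m).
It also fails if it takes over 53 s, if anything falls off the work surface, if the arm or the gripper's body presses on something with over 40 N, if the wrist force passes 120 N, or if a joint passes its speed limit or range.

## Working session

There is one attempt and no reset: what is moved stays moved. The work goes in short steps, Python scripts to look and compute and a tool call to move; the robot and the scene stay as the last step left them, time stands still between calls to the robot, and variables do not carry over. Pictures are saved under pics/ and viewed, and the job is handed in when it is done.

Besides the shell and the picture viewer there is one more tool, called after "Emit:" by a JSON object that holds its "op" and its "data". servo_tool: Moves the arm, as the interface text tells. Its arguments: {"type":"object","properties":{"motion":{"type":"array"}},"required":["motion"]}

```bash
mkdir -p pics; ls; python3 - <<'E'
from plant import status, vision
import cv2,numpy as np
s=status.get_state();print(s)
for n in ["side","top","wrist"]:
    d=vision.snapshot(n);cv2.imwrite(f"pics/{n}0.png",d["img"][:,:,::-1]);np.savez(f"{n}0.npz",**d)
    print(n,d["K"].tolist(),d["R"].round(4).tolist(),d["t"].round(4).tolist(),(-d["R"].T@d["t"]).round(3))
E
```

```text
pics
{'time_s': 0.0, 'q': array([ 1.22851265e+00,  3.07539990e-01,  1.50765491e+00,  1.69058398e-05,
        1.32842912e+00, -7.35020715e-02]), 'joint_vel': array([ 5.77183269e-04, -3.43526108e-04, -6.84611637e-05, -9.43681513e-04,
        1.49966051e-03,  1.06353163e-03]), 'joint_efforts': array([ 1.33268702e-03, -4.57551312e+01, -2.51917022e+01, -1.08679335e-04,
        1.34371468e-02,  4.10641675e-06]), 'position': array([0.1524788 , 0.55368895, 0.23040694]), 'ee_rot': array([-3.14142712e+00,  2.02468133e-03,  1.30201082e+00]), 'ft_force': array([ 0.0823297 , -0.02817687,  0.00555094]), 'wrist_torque': array([-0.0419449 , -0.04494908,  0.0169112 ]), 'width': 0.08538348094479621}
side [[455.4348400917446, 0.0, 280.02624849255307], [0.0, 455.4348400917446, 208.982036032079], [0.0, 0.0, 1.0]] [[0.9962, -0.0864, -0.0078], [-0.046, -0.4503, -0.8917], [0.0735, 0.8887, -0.4526]] [-0.5686, 0.143, 1.1528] [ 0.488 -1.009  0.645]
top [[487.3137908629973, 0.0, 279.3480678908832], [0.0, 487.3137908629973, 209.73497927970658], [0.0, 0.0, 1.0]] [[0.0084, -0.9999, -0.0135], [-0.9978, -0.0075, -0.0657], [0.0656, 0.014, -0.9978]] [-0.0182, 0.5701, 1.2573] [ 0.487 -0.032  1.292]
wrist [[351.86535896373096, 0.0, 280.0829114139343], [0.0, 351.86535896373096, 204.7715701572261], [0.0, 0.0, 1.0]] [[0.2663, 0.9639, -0.0012], [0.915, -0.2524, 0.3149], [0.3032, -0.0849, -0.9491]] [-0.574, -0.0399, 0.3804] [0.074 0.576 0.373]
```

View pics/side0.png

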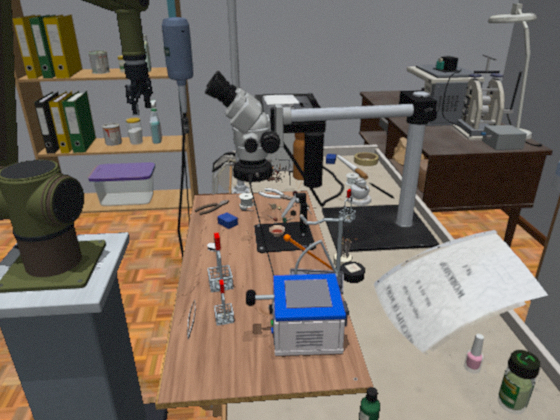

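View pics/top0.png

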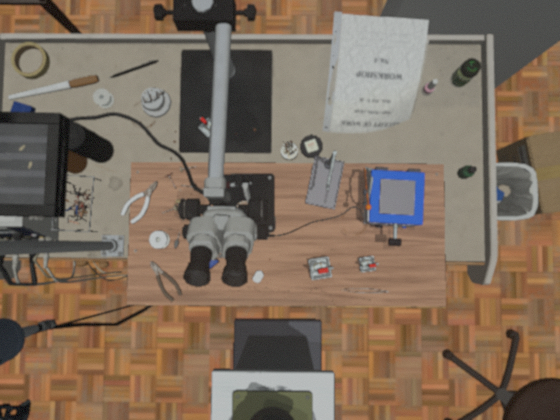

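View pics/wrist0.png

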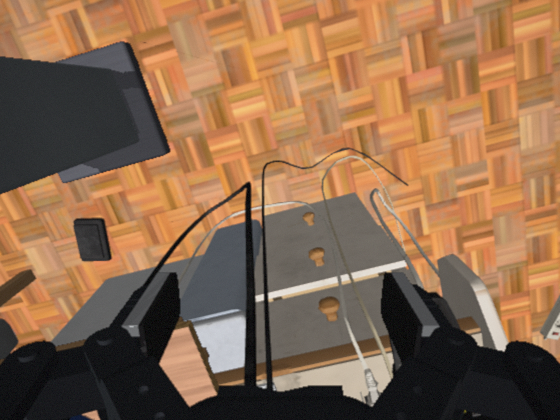

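```bash
python3 - <<'E'
import cv2
a=cv2.imread("pics/side0.png");b=cv2.imread("pics/top0.png")
cv2.imwrite("pics/s0a.png",cv2.resize(a[170:370,170:370],None,fx=3,fy=3,interpolation=cv2.INTER_CUBIC))
cv2.imwrite("pics/t0a.png",cv2.resize(b[140:310,240:450],None,fx=3.5,fy=3.5,interpolation=cv2.INTER_CUBIC))
E
```

```text
(no output)
```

View pics/s0a.png

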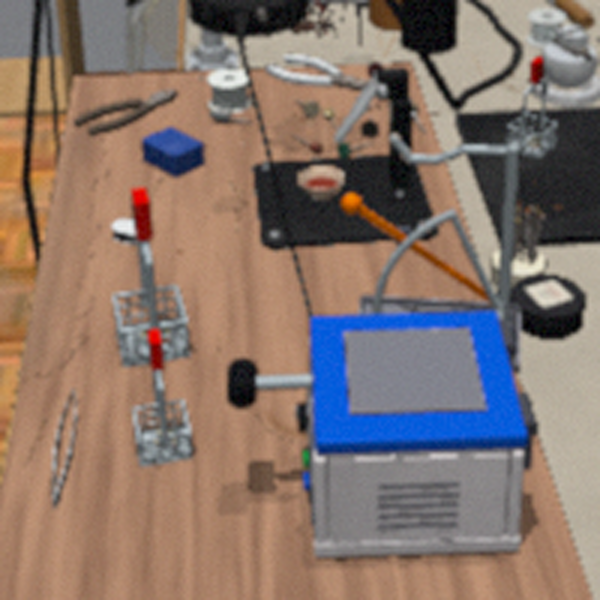

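View pics/t0a.png

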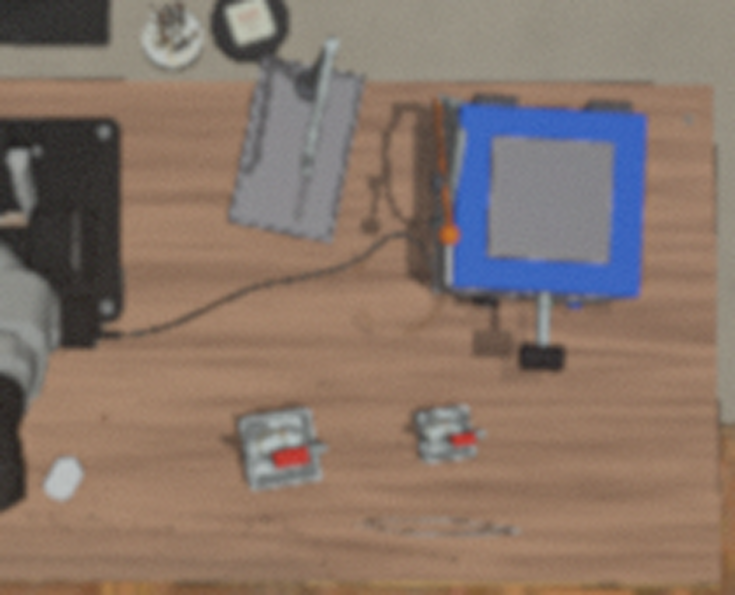

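```bash
cat > h.py <<'E'
import numpy as np, cv2
def load(n): return dict(np.load(n+".npz"))
def ray(d,p):
    c=-d["R"].T@d["t"]; v=d["R"].T@np.linalg.inv(d["K"])@np.array([p[0],p[1],1.]); return c,v/np.linalg.norm(v)
def plane(d,p,z):
    c,v=ray(d,p); return c+v*(z-c[2])/v[2]
def tri(d1,p1,d2,p2):
    c1,v1=ray(d1,p1);c2,v2=ray(d2,p2)
    A=np.stack([v1,-v2],1);s=np.linalg.lstsq(A,c2-c1,rcond=None)[0]
    a=c1+s[0]*v1;b=c2+s[1]*v2; return (a+b)/2,np.linalg.norm(a-b)
def proj(d,X):
    q=d["R"]@np.asarray(X)+d["t"];q=d["K"]@q;return q[:2]/q[2]
def blobs(mask,mn=8):
    n,l,s,c=cv2.connectedComponentsWithStats(mask.astype(np.uint8))
    return [(c[i].round(1).tolist(),s[i].tolist()) for i in range(1,n) if s[i][4]>=mn]
def hsv(d): return cv2.cvtColor(d["img"],cv2.COLOR_RGB2HSV)
def red(d):
    h=hsv(d);return ((h[...,0]<6)|(h[...,0]>174))&(h[...,1]>170)&(h[...,2]>90)
def orange(d):
    h=hsv(d);return (h[...,0]>8)&(h[...,0]<16)&(h[...,1]>200)&(h[...,2]>120)
def blue(d):
    h=hsv(d);return (h[...,0]>102)&(h[...,0]<125)&(h[...,1]>170)&(h[...,2]>60)
E
python3 - <<'E'
from h import *
S,T=load("side0"),load("top0")
for n,f in [("red",red),("orange",orange),("blue",blue)]:
    for d in (S,T): print(n,[b for b in blobs(f(d)) if 100<b[0][0]<460 and b[0][1]>140])
P=lambda s,t:print(*[np.round(x,3) for x in tri(S,(s[0]/3+170,s[1]/3+170),T,(t[0]/3.5+240,t[1]/3.5+140))])
print("tab");P((143,214),(291,457))
print("ball");P((351,203),(450,234))
print("knob");P((242,382),(542,357))
print("hooktip");P((397,140),(305,213))
print("column top");P((513,148),(331,45))
print("micro"); 
print(tri(S,(222,85),T,(203,262))) 
print(tri(S,(252,160),T,(222,240))) 
# baskets: bases
b=lambda p,z: plane(T,(p[0]/3.5+240,p[1]/3.5+140),z).round(4)
for p in [(238,418),(310,408),(322,475),(253,488)]: print("bigrim",b(p,.035))
for p in [(262,57),(363,75),(330,242),(229,222)]: print("tray",b(p,.01))
for p in [(457,103),(647,115),(638,297),(455,290)]: print("lid",b(p,.1))
E
```

```text
red [([348.1, 192.4], [347, 189, 4, 8, 18]), ([276.6, 230.6], [274, 230, 7, 2, 8]), ([217.0, 240.5], [214, 233, 7, 17, 81]), ([221.5, 285.8], [219, 280, 5, 13, 42])]
red [([322.6, 270.0], [319, 269, 8, 3, 21])]
orange [([292.4, 240.8], [284, 234, 21, 16, 73]), ([321.0, 260.8], [312, 254, 19, 15, 33])]
orange []
blue [([330.5, 158.7], [327, 155, 8, 8, 46]), ([226.9, 220.3], [219, 214, 18, 14, 118]), ([307.8, 300.3], [274, 274, 72, 47, 1745])]
blue [([397.7, 196.0], [371, 171, 52, 53, 944])]
tab
[ 0.42  -0.121  0.118] 0.002
ball
[ 0.568 -0.22   0.177] 0.001
knob
[ 0.488 -0.298  0.094] 0.0
hooktip
[ 0.596 -0.127  0.173] 0.029
column top
[ 0.694 -0.143  0.171] 0.001
micro
(array([0.44618866, 0.11691496, 0.41469272]), np.float64(0.005875293905606535))
(array([0.49897765, 0.10851393, 0.2224484 ]), np.float64(0.019321679707537))
bigrim [ 0.4419 -0.0885  0.035 ]
bigrim [ 0.4497 -0.1412  0.035 ]
bigrim [ 0.401 -0.15   0.035]
bigrim [ 0.3911 -0.0997  0.035 ]
tray [ 0.7135 -0.1066  0.01  ]
tray [ 0.7003 -0.183   0.01  ]
tray [ 0.5734 -0.1582  0.01  ]
tray [ 0.5879 -0.0822  0.01  ]
lid [ 0.6658 -0.2383  0.1   ]
lid [ 0.6582 -0.3711  0.1   ]
lid [ 0.5305 -0.3634  0.1   ]
lid [ 0.5344 -0.2364  0.1   ]
```

```bash
python3 - <<'E'
import cv2,numpy as np
a=cv2.imread("pics/side0.png");b=cv2.imread("pics/top0.png")
x=cv2.resize(a[60:220,180:380],None,fx=3,fy=3,interpolation=cv2.INTER_CUBIC)
y=cv2.resize(b[160:320,140:300],None,fx=3,fy=3,interpolation=cv2.INTER_CUBIC)
c=np.zeros((480,600,3),np.uint8);cv2.imwrite("pics/m1.png",x);cv2.imwrite("pics/m2.png",y)
E
```

```text
(no output)
```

View pics/m1.png

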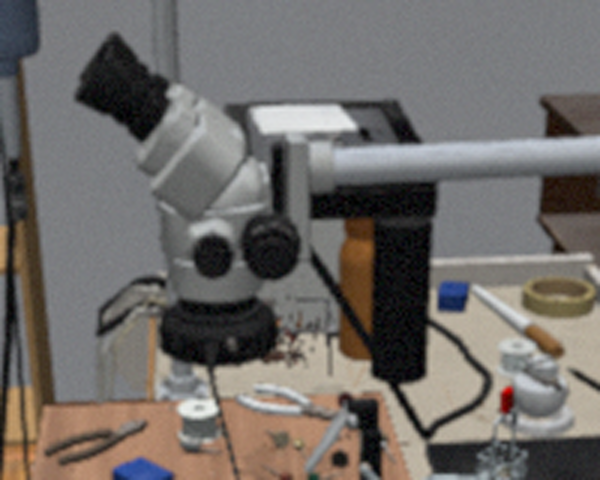

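View pics/m2.png

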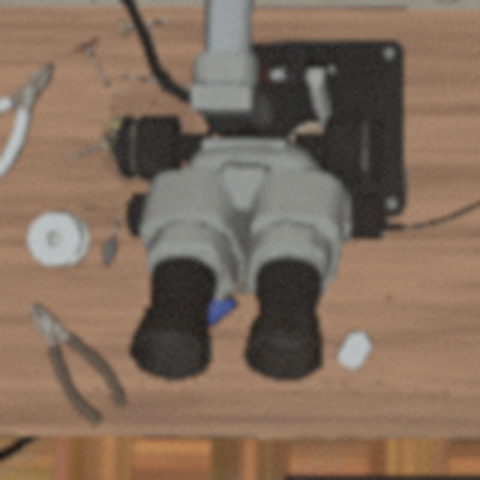

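```bash
python3 - <<'E'
from h import *
S,T=load("side0"),load("top0")
for s,t in [((207.5,89),(234.7,284)),((212,79),(234.7,275)),((270,142.3),(262,231))]: print(tri(S,s,T,t))
print(plane(S,(247,177),0.0))
# ring right edge, assume y
c,v=ray(S,(250,181)); 
for y in (.05,.1,.15): print(c+v*(y-c[1])/v[1])
for w in [(.153,.554,.231),(.35,.4,.4)]: print(proj(S,w))
E
```

```text
(array([0.41136265, 0.05909266, 0.41844012]), np.float64(0.001080115863428123))
(array([0.42611864, 0.0568686 , 0.44092246]), np.float64(0.004312224522045597))
(array([0.52941163, 0.01615234, 0.29980359]), np.float64(0.04272060566688073))
[0.49576041 0.52519538 0.        ]
[0.50053524 0.05       0.18845479]
[0.50111497 0.1        0.16691237]
[0.5016947  0.15       0.14536995]
[143.31243478 115.22855421]
[193.31621749  71.01269919]
```

```bash
python3 - <<'E'
from h import *
S,T=load("side0"),load("top0")
print(proj(T,(.153,.554,.231)),proj(T,(.13,.47,.5)),proj(T,(0,0,.4)))
for s in [(176,20),(178,45)]: print(tri(S,s,T,(6,338)))
b=cv2.imread("pics/top0.png");cv2.imwrite("pics/t0l.png",cv2.resize(b[180:420,0:320],None,fx=2.5,fy=2.5))
E
```

```text
[ 11.58687517 395.43067974] [-31.74284678 464.23072232] [265.92990746 518.50752601]
(array([0.32553193, 0.39554787, 0.53993087]), np.float64(0.02063794497585574))
(array([0.31508116, 0.43620244, 0.46875736]), np.float64(0.013103963063203954))
```

View pics/t0l.png

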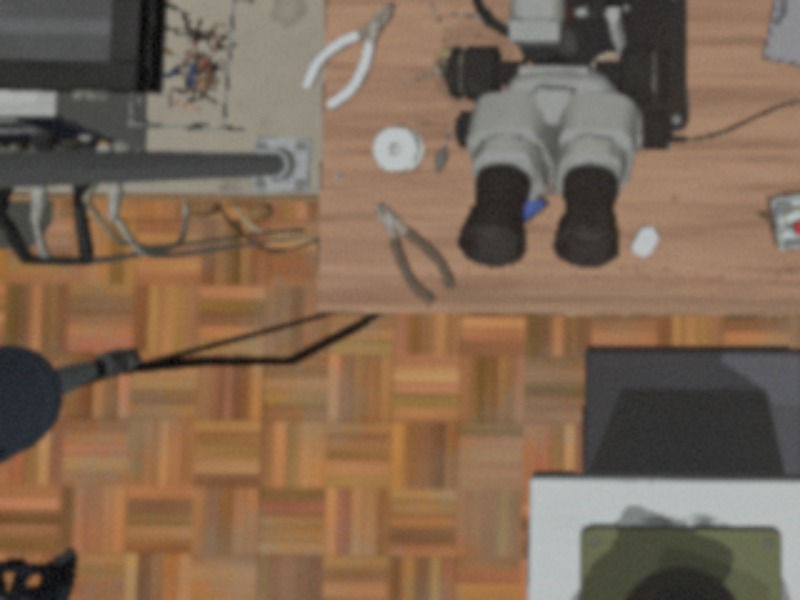

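```bash
python3 - <<'E'
from h import *
S,T=load("side0"),load("top0")
for s,t in [((182,105),(54,323)),((180,78),(24,332)),((183,250),(150,307)),((183,200),(118,323)),((235,180),(113,245))]: print(tri(S,s,T,t))
print(plane(T,(113,245),0))
a=cv2.imread("pics/side0.png");cv2.imwrite("pics/s0l.png",cv2.resize(a[0:270,0:300],None,fx=2.2,fy=2.2))
E
```

```text
(array([0.30901643, 0.44079048, 0.2890534 ]), np.float64(0.01582320534149382))
(array([0.30722096, 0.45940085, 0.36888792]), np.float64(0.011818442278190835))
(array([ 0.27165544,  0.38140851, -0.20825732]), np.float64(0.02513563534046802))
(array([ 0.26918039,  0.4185769 , -0.0302035 ]), np.float64(0.008586450269595886))
(array([0.46449421, 0.41405073, 0.0376358 ]), np.float64(0.02017286640640124))
[0.47421889 0.42766127 0.        ]
```

View pics/s0l.png

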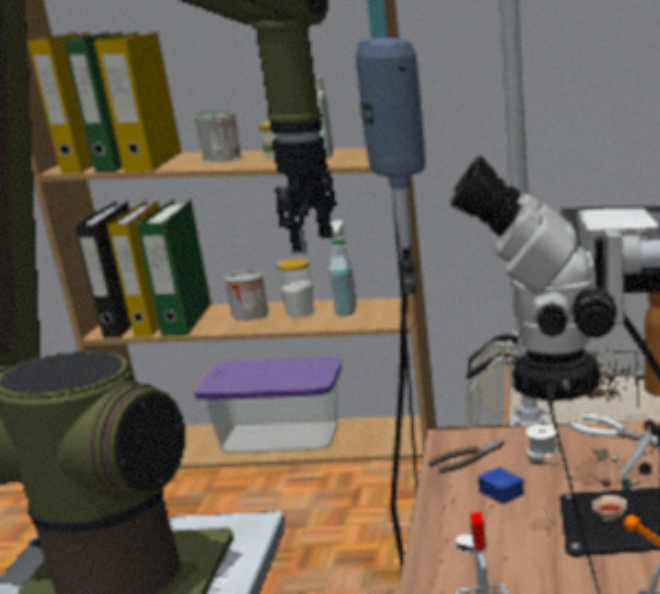

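Emit:
{"op": "servo_tool", "data": {"motion": [[0,[-40,0,0],0],[0,[-80,0,0],0],[0,[-120,0,0],0],[0,[-154,0,0],0],[0,[-154,0,0],0]]}}

```text
time_s: 0.78
position: [0.1106, 0.4023, 0.2305]
ee_rot: [-3.141, 0.004, 1.302]
ft_force: [-0.6, 0.5, -0.1]
width: 0.0429
```

Emit:
{"op": "servo_tool", "data": {"motion": [[0,[0,0,-50],0],[0,[0,0,-105],0],[0,[0,0,-160],0],[0,[0,0,-215],0],[0,[0,0,-260],0],[0,[0,0,-290],0],[0,[0,0,-290],0]]}}

```text
time_s: 1.65
position: [0.1116, 0.4053, 0.523]
ee_rot: [3.141, -0.002, 1.302]
ft_force: [0.1, -0.1, 0.1]
width: 0.0426
```

```bash
python3 - <<'E'
from plant import status, vision
import cv2,numpy as np
s=status.get_state();print(s['q'].round(3),s['position'].round(3),s['time_s'])
d=vision.snapshot("side");cv2.imwrite("pics/side1.png",d["img"][:,:,::-1])
E
```

```text
[ 1.202 -0.015  1.2   -0.     1.954 -0.1  ] [0.112 0.405 0.523] 1.65
```

View pics/side1.png

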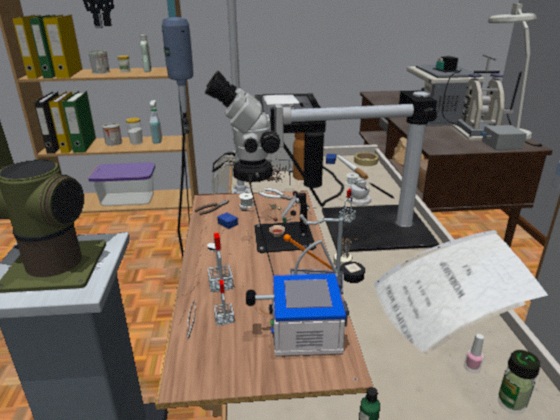

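```bash
cat >> h.py <<'E'
def tool(pos,yaw,X):
    d=np.asarray(X)-np.asarray(pos); c,s=np.cos(yaw),np.sin(yaw)
    return [int(round(1000*v)) for v in (c*d[0]+s*d[1], s*d[0]-c*d[1], -d[2])]
E
python3 - <<'E'
from h import *
p=(.1116,.4053,.523)
for a in np.linspace(1.302,-.28,14)[1:]: print([0,tool(p,1.302,(.42*np.cos(a),.42*np.sin(a),.523)),0],end=", ")
E
```

```text
[0, [-3, 51, 0], 0], [0, [-13, 101, 0], 0], [0, [-28, 150, 0], 0], [0, [-49, 197, 0], 0], [0, [-76, 240, 0], 0], [0, [-107, 280, 0], 0], [0, [-144, 316, 0], 0], [0, [-184, 347, 0], 0], [0, [-228, 373, 0], 0], [0, [-275, 394, 0], 0], [0, [-324, 409, 0], 0], [0, [-374, 417, 0], 0], [0, [-425, 420, 0], 0],
```

Emit:
{"op": "servo_tool", "data": {"motion": [[0,[-3,51,0],0],[0,[-13,101,0],0],[0,[-28,150,0],0],[0,[-49,197,0],0],[0,[-76,240,0],0],[0,[-107,280,0],0],[0,[-144,316,0],0],[0,[-184,347,0],0],[0,[-228,373,0],0],[0,[-275,394,0],0],[0,[-324,409,0],0],[0,[-374,417,0],-9],[0,[-425,420,0],-18],[0,[-425,420,0],-26],[0,[-425,420,0],-26]]}}

```text
time_s: 3.58
position: [0.4032, -0.1174, 0.5199]
ee_rot: [-3.138, -0.001, 1.752]
ft_force: [0.5, 0.1, -0.3]
width: 0.0425
```

```bash
python3 - <<'E'
from plant import status, vision
import cv2,numpy as np
s=status.get_state();print(s['q'].round(3),s['position'].round(4),s['ee_rot'].round(3),s['time_s'],s['ft_force'].round(2))
for n in ("wrist","top"):
    d=vision.snapshot(n);cv2.imwrite(f"pics/{n}2.png",d["img"][:,:,::-1]);np.savez(n+"2.npz",**d)
E
```

```text
[-3.830e-01 -1.300e-02  1.206e+00 -1.000e-03  1.952e+00 -2.136e+00] [ 0.4032 -0.1174  0.5199] [-3.138e+00 -1.000e-03  1.752e+00] 3.575 [ 0.55  0.14 -0.26]
```

View pics/wrist2.png

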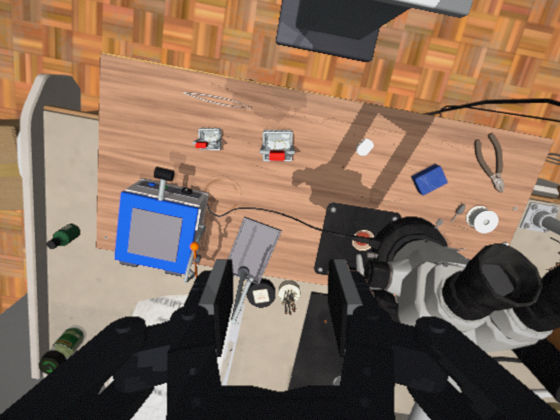

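View pics/top2.png

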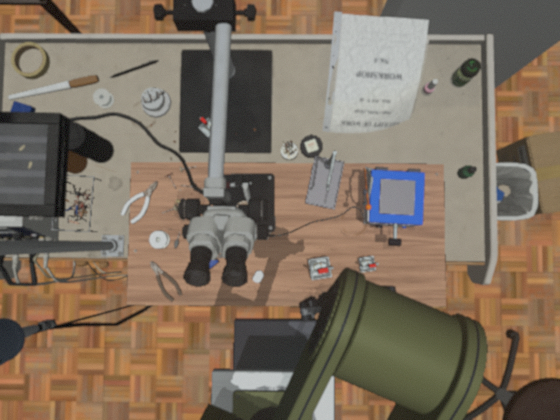

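```bash
python3 - <<'E'
from h import *
W=load("wrist2");a=W["img"][:,:,::-1]
cv2.imwrite("pics/w2a.png",cv2.resize(a[110:190,180:310],None,fx=6,fy=6,interpolation=cv2.INTER_CUBIC))
cv2.imwrite("pics/w2b.png",cv2.resize(a[160:320,100:300],None,fx=3.7,fy=3.7,interpolation=cv2.INTER_CUBIC))
print(blobs(red(W)),blobs(orange(W)))
E
```

```text
[([200.9, 144.6], [196, 142, 11, 6, 61]), ([276.9, 155.7], [270, 151, 15, 10, 127]), ([363.0, 234.9], [358, 233, 11, 5, 27])] [([195.1, 248.2], [191, 242, 8, 16, 40])]
```

View pics/w2a.png

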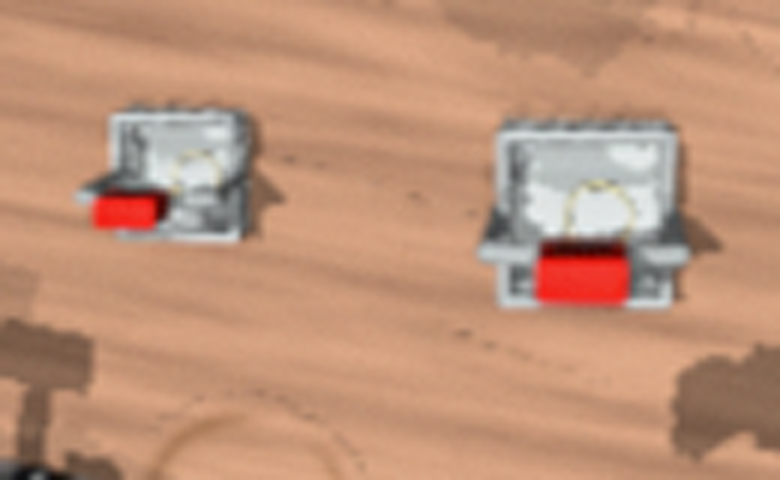

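View pics/w2b.png

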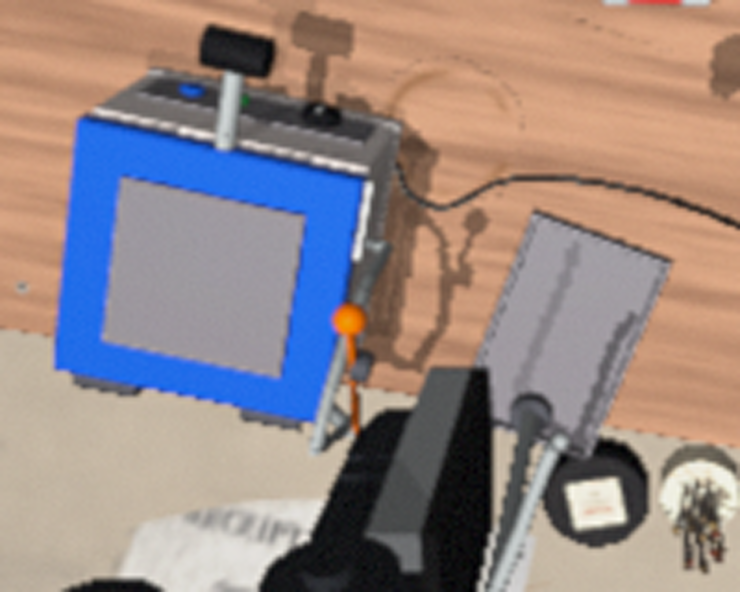

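```bash
python3 - <<'E'
from h import *
W=load("wrist2")
f=lambda p,z: plane(W,(p[0]/6+180,p[1]/6+110),z)
print("tab",f((583,279),.136).round(4))
r=[f(p,.035) for p in [(498,128),(675,125),(672,305),(500,305)]]
print("rim",np.mean(r,0).round(4)); e=(r[0]-r[1])+(r[3]-r[2]); g=(r[2]-r[1])+(r[3]-r[0]); print(np.arctan2(e[1],e[0]),np.arctan2(g[1],g[0]))
a,b=f((540,279),.136),f((628,279),.136);e=b-a;print(np.linalg.norm(e),np.arctan2(e[1],e[0]))
a,b=f((485,255),.09),f((688,258),.09);e=b-a;print('bail',np.linalg.norm(e),np.arctan2(e[1],e[0]))
f=lambda p,z: plane(W,(p[0]/3.7+100,p[1]/3.7+160),z)
a,b,c=[f(p,.01) for p in [(537,210),(670,262),(482,360)]]
print(a,b,c); e=b-a;print('tray yaw',np.arctan2(e[1],e[0])-np.pi/2); e=c-a;print(np.arctan2(e[1],e[0]),np.linalg.norm(b-a))
m=(a+b)/2
for yw in (-.16,-.18,-.19): print("centre",m+.065*np.array([np.cos(yw),np.sin(yw),0]))
l=[f(p,.1) for p in [(80,118),(367,178),(318,422),(55,368)]];print("lid",np.round(l,4)); 
print("knob",f((237,52),.1), "ball",[f((348,320),z) for z in (.17,.18)])
S,T=load("side0"),load("top0")
print("ball",tri(S,(351/3+170,203/3+170),W,(348/3.7+100,320/3.7+160)))
print("knob",tri(S,(242/3+170,382/3+170),W,(237/3.7+100,52/3.7+160)))
E
```

```text
tab [ 0.419  -0.1183  0.136 ]
rim [ 0.4189 -0.118   0.035 ]
-1.3819448196108708 0.17588195933627826
0.022108159409312406 1.751255400328061
bail 0.05527386559770335 1.7364347710632957
[ 0.57110374 -0.15601228  0.01      ] [ 0.5878251  -0.08079639  0.01      ] [ 0.66419554 -0.17280729  0.01      ]
tray yaw -0.2187539227173052
-0.17849331095702722 0.07705215668412431
centre [ 0.64363419 -0.12876002  0.01      ]
centre [ 0.64341426 -0.13004126  0.01      ]
centre [ 0.6432947  -0.13068016  0.01      ]
lid [[ 0.5302 -0.3612  0.1   ]
 [ 0.5355 -0.2313  0.1   ]
 [ 0.6646 -0.241   0.1   ]
 [ 0.658  -0.3678  0.1   ]]
knob [ 0.48718521 -0.29422151  0.1       ] ball [array([ 0.57242547, -0.21989189,  0.17      ]), array([ 0.56737277, -0.21810653,  0.18      ])]
ball (array([ 0.56801186, -0.21871754,  0.17696496]), np.float64(0.0016182115548169576))
knob (array([ 0.48893527, -0.29635479,  0.09273918]), np.float64(0.000707311782304167))
```

Emit:
{"op": "servo_tool", "data": {"motion": [[0.3,[-4,15,50],0],[0.3,[-4,15,105],0],[0.3,[-4,15,165],0],[0.3,[-4,15,225],0],[0.3,[-4,15,285],0],[0.3,[-4,15,325],0],[0.3,[-4,15,345],0],[0.3,[-4,15,345],0]]}}

```text
time_s: 4.68
position: [0.4167, -0.1163, 0.1738]
ee_rot: [-3.135, -0.002, 1.754]
ft_force: [0.3, -0.4, 1.3]
width: 0.0555
```

```bash
python3 - <<'E'
from plant import status, vision
from h import *
s=status.get_state();print(s['q'].round(3),s['position'].round(4),s['ee_rot'].round(3),s['time_s'],s['ft_force'].round(2))
for n in ("wrist",):
    d=vision.snapshot(n);cv2.imwrite(f"pics/{n}3.png",d["img"][:,:,::-1]);np.savez(n+"3.npz",**d)
print(blobs(red(d)))
E
```

```text
[-3.690e-01  1.700e-01  1.865e+00 -1.000e-03  1.113e+00 -2.122e+00] [ 0.4167 -0.1163  0.1738] [-3.135e+00 -2.000e-03  1.754e+00] 4.675 [ 0.29 -0.42  1.31]
[([88.6, 202.8], [74, 191, 38, 20, 371]), ([271.9, 237.8], [253, 217, 41, 37, 1163])]
```

View pics/wrist3.png

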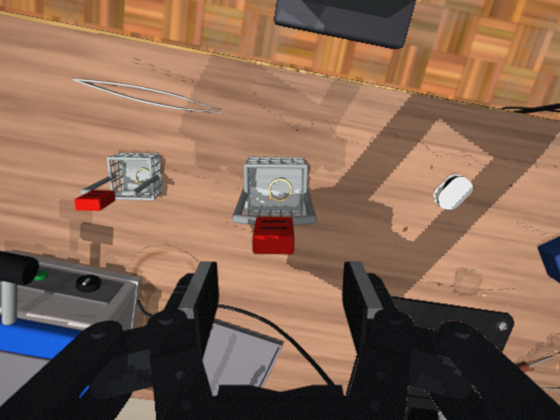

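```bash
python3 - <<'E'
from h import *
W=load("wrist3")
X=plane(W,(273.5,241.5),.136);print(X, tool((.4167,-.1163,.1738),1.754,(X[0],X[1],.107)))
X=plane(W,(273.5,227),.136);print(X)
print(proj(W,(.4192,-.119,.136)))
E
```

```text
[ 0.41720334 -0.11969409  0.136     ] [-3, 0, 67]
[ 0.40863023 -0.1212235   0.136     ]
[274.09273924 244.9194256 ]
```

Emit:
{"op": "servo_tool", "data": {"motion": [[0.3,[-3,2,25],0],[0.3,[-3,2,50],0],[0.3,[-3,2,67],0],[0.3,[-3,2,67],0],[-1,[-3,2,67],0],[-1,[-3,2,67],0],[-1,[-3,2,67],0],[-1,[-3,2,67],0],[-1,[-3,2,67],0],[-1,[-3,2,67],0]]}}

```text
time_s: 5.98
position: [0.4213, -0.1197, 0.1095]
ee_rot: [-3.141, 0.0, 1.754]
ft_force: [-0.8, 1.9, 6.1]
width: 0.0229
```

Emit:
{"op": "servo_tool", "data": {"motion": [[-1,[0,0,-20],0],[-1,[0,0,-50],0],[-1,[0,0,-80],0],[-1,[0,0,-110],0],[-1,[0,0,-110],0],[-1,[-4,25,-110],4],[-1,[-9,55,-110],10],[-1,[-14,90,-110],16],[-1,[-19,120,-110],21.4],[-1,[-22,137,-110],21.4],[-1,[-22,137,-110],21.4],[-1,[-22,137,-110],21.4]]}}

```text
time_s: 7.48
position: [0.5585, -0.1162, 0.2188]
ee_rot: [-3.138, 0.001, 1.381]
ft_force: [-0.3, -1.2, -1.1]
width: 0.0231
```

```bash
cat > look.py <<'E'
import sys
from plant import status, vision
from h import *
k=sys.argv[1]
s=status.get_state();print(s['q'].round(3),s['position'].round(4),s['ee_rot'].round(3),round(s['time_s'],2),s['ft_force'].round(2),round(s['width'],4))
for n in sys.argv[2:]:
    d=vision.snapshot(n);cv2.imwrite(f"pics/{n}{k}.png",d["img"][:,:,::-1]);np.savez(n+k+".npz",**d)
    if n=="side": cv2.imwrite(f"pics/{n}{k}z.png",cv2.resize(d["img"][150:320,200:370,::-1],None,fx=3.5,fy=3.5,interpolation=cv2.INTER_CUBIC))
E
python3 look.py 4 side wrist
```

```text
[-2.780e-01  3.120e-01  1.532e+00 -1.000e-03  1.301e+00 -1.659e+00] [ 0.5585 -0.1162  0.2188] [-3.138e+00  1.000e-03  1.381e+00] 7.47 [-0.26 -1.21 -1.13] 0.0231
```

View pics/side4z.png

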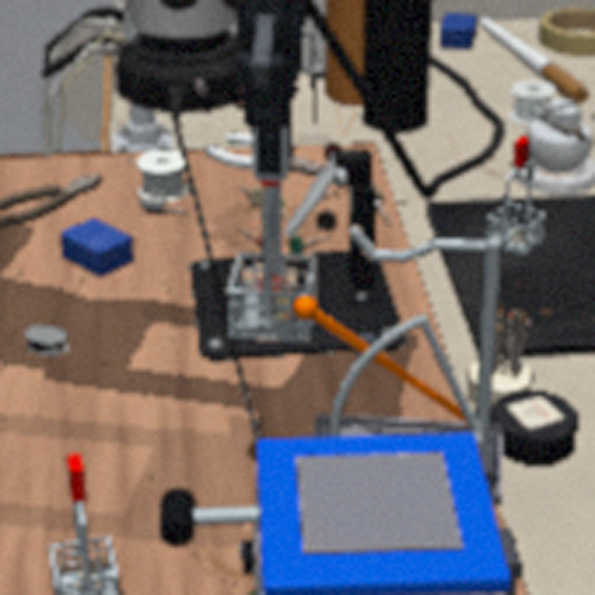

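View pics/wrist4.png

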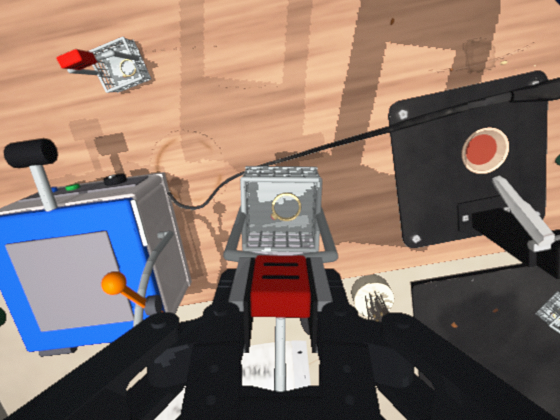

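```bash
python3 - <<'E'
from h import *
S=load("side4");W=load("wrist4")
f=lambda p:((np.array(p)-[200,150])*3.5).round(0)
st=lambda x,y,z:(.6435+x*.982+y*.1889,-.132-x*.1889+y*.982,z)
for n,p in [("tip",st(-.043,0,.178)),("seatL",st(-.03,0,.16)),("seatR",st(-.01,0,.16)),("col",st(.045,0,.174))]: print(n,f(proj(S,p)),proj(W,p).round(0))
E
```

```text
tip [343. 226.] [281. 305.]
seatL [363. 252.] [281. 306.]
seatR [395. 253.] [281. 331.]
col [483. 237.] [281. 411.]
```

```bash
python3 - <<'E'
from h import *
S=load("side4")["img"][:,:,::-1];T=load("top0")["img"][:,:,::-1]
a=cv2.resize(S[205:240,290:350],None,fx=10,fy=10,interpolation=cv2.INTER_CUBIC);cv2.imwrite("pics/z1.png",a)
b=cv2.resize(T[145:215,300:350],None,fx=8,fy=8,interpolation=cv2.INTER_CUBIC);cv2.imwrite("pics/z2.png",b)
E
```

```text
(no output)
```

View pics/z1.png

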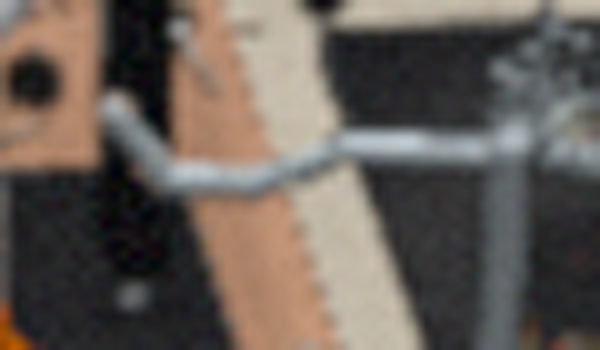

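View pics/z2.png

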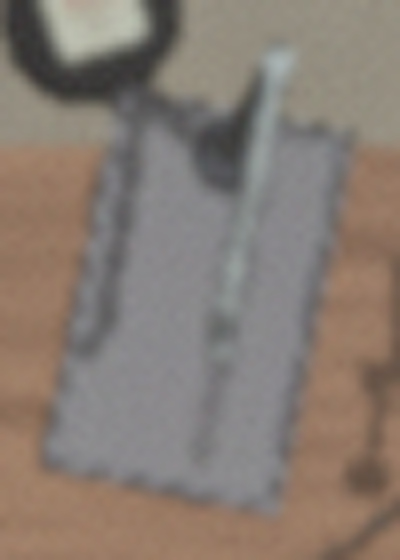

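```bash
python3 - <<'E'
from h import *
S=load("side4");T=load("top0")
print(tri(S,(341.3,218.5),T,(335,151.9)), tri(S,(300.8,215),T,(327.5,189.4)))
for z,p in [(.178,(300.8,215)),(.160,(307.5,222.8)),(.160,(315,223)),(.172,(341.3,218.5))]: print(plane(S,p,z).round(4))
for yw in (-.19,):
  x=np.array([np.cos(yw),np.sin(yw)]);n=np.array([-x[1],x[0]])
  for p in [(300.8,215),(307.5,222.8),(315,223),(341.3,218.5)]:
    c,v=ray(S,p);o=np.array([.6435,-.132]);l=(n@(o-c[:2]))/(n@v[:2]);X=c+l*v;print(X.round(4),(x@(X[:2]-o)).round(4))
print(plane(T,(335,151.9),.174),plane(T,(327.5,189.4),.178))
E
```

```text
(array([ 0.69474732, -0.14348455,  0.17364988]), np.float64(0.0006630237775352405)) (array([ 0.60726858, -0.12601358,  0.1777836 ]), np.float64(8.56233062049295e-05))
[ 0.6072 -0.1264  0.178 ]
[ 0.6218 -0.1308  0.16  ]
[ 0.6382 -0.1334  0.16  ]
[ 0.6951 -0.1405  0.172 ]
[ 0.6074 -0.125   0.1773] -0.0368
[ 0.6222 -0.1279  0.1584] -0.0216
[ 0.6386 -0.1311  0.1587] -0.005
[ 0.6948 -0.1419  0.1727] 0.0522
[ 0.69501653 -0.14349771  0.174     ] [ 0.60728806 -0.12599878  0.178     ]
```

Emit:
{"op": "servo_tool", "data": {"motion": [[-1,[0,15,0],0],[-1,[0,35,0],0],[-1,[0,55,0],0],[-1,[0,70,0],0],[-1,[0,75,0],0],[-1,[0,75,0],0]]}}

```text
time_s: 8.32
position: [0.6322, -0.1305, 0.2188]
ee_rot: [-3.139, 0.001, 1.38]
ft_force: [0.3, -0.0, -1.8]
width: 0.0228
```

```bash
python3 look.py 5 side wrist
```

```text
[-2.680e-01  4.150e-01  1.366e+00 -1.000e-03  1.363e+00 -1.649e+00] [ 0.6322 -0.1305  0.2188] [-3.139e+00  1.000e-03  1.380e+00] 8.32 [ 0.31 -0.03 -1.82] 0.0228
```

View pics/side5z.png

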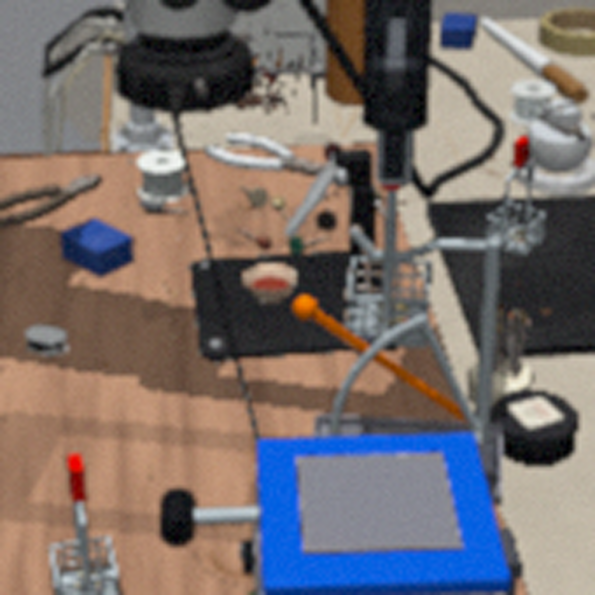

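View pics/wrist5.png

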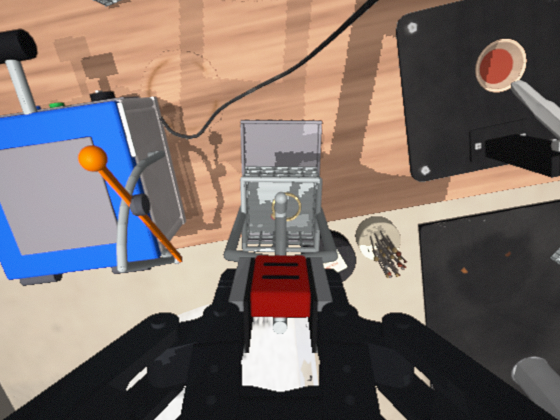

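Emit:
{"op": "servo_tool", "data": {"motion": [[-1,[0,0,15],0],[-1,[0,0,28],0],[-1,[0,0,36],0],[-1,[0,0,41],0],[-1,[0,0,43],0],[-1,[0,0,43],0]]}}

```text
time_s: 9.18
position: [0.6316, -0.1303, 0.1763]
ee_rot: [-3.139, 0.001, 1.38]
ft_force: [0.0, 0.2, -1.6]
width: 0.0229
```

```bash
python3 look.py 6 side wrist
```

```text
[-2.680e-01  4.460e-01  1.426e+00 -1.000e-03  1.272e+00 -1.648e+00] [ 0.6316 -0.1303  0.1763] [-3.139e+00  1.000e-03  1.380e+00] 9.18 [ 0.02  0.16 -1.55] 0.0229
```

View pics/side6z.png

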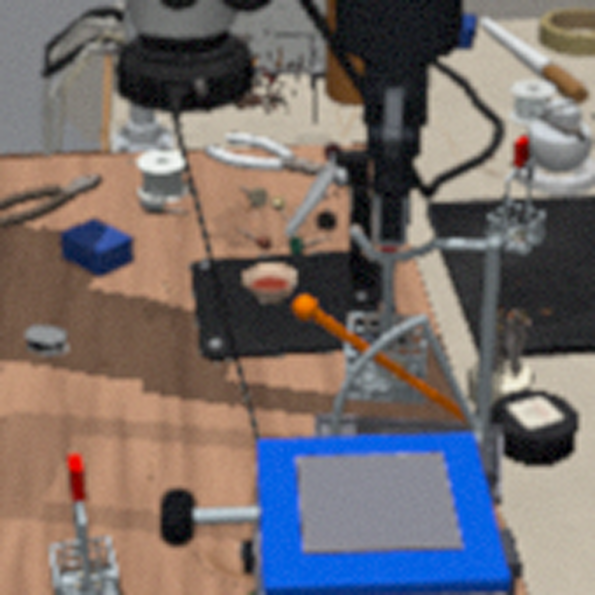

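View pics/wrist6.png

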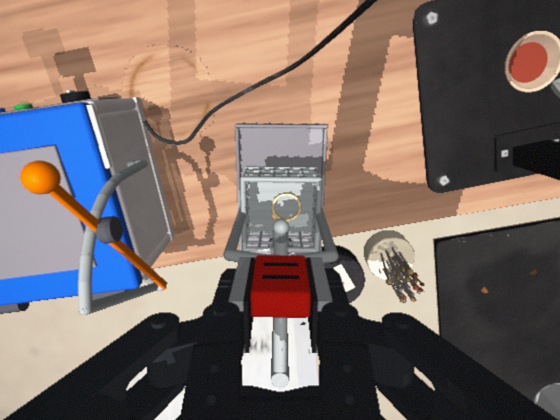

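Emit:
{"op": "servo_tool", "data": {"motion": [[-1,[0,0,2],0],[-1,[0,0,3],0],[-1,[0,0,3],0]]}}

```text
time_s: 9.65
position: [0.6322, -0.1305, 0.1757]
ee_rot: [3.141, 0.001, 1.38]
ft_force: [-3.0, 0.5, 9.0]
width: 0.0231
```

Emit:
{"op": "servo_tool", "data": {"motion": [[-1,[0,0,-1],0],[-0.2,[0,0,-1],0],[0.1,[0,0,-1],0],[0.1,[0,0,-1],0],[0.1,[0,0,-1],0]]}}

```text
time_s: 10.28
position: [0.6321, -0.1305, 0.1765]
ee_rot: [-3.141, 0.001, 1.38]
ft_force: [-0.3, -0.6, 0.0]
width: 0.0472
```

```bash
python3 look.py 7 side wrist
```

```text
[-2.680e-01  4.460e-01  1.426e+00 -1.000e-03  1.270e+00 -1.649e+00] [ 0.6321 -0.1305  0.1765] [-3.141e+00  1.000e-03  1.380e+00] 10.28 [-0.32 -0.59  0.01] 0.0472
```

View pics/side7z.png

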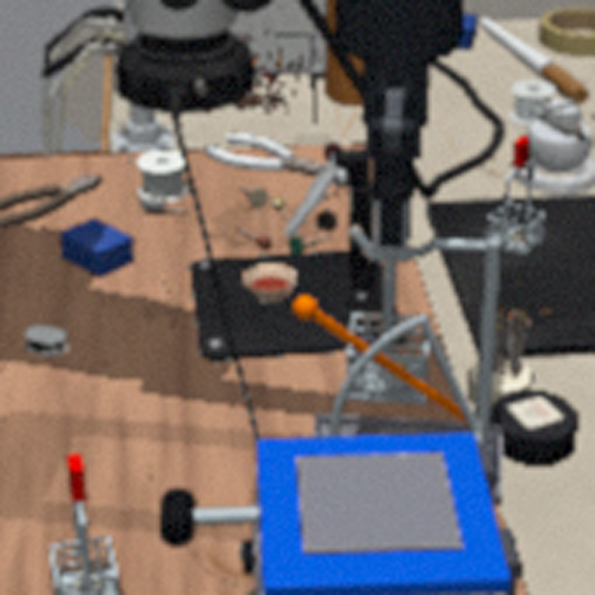

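View pics/wrist7.png

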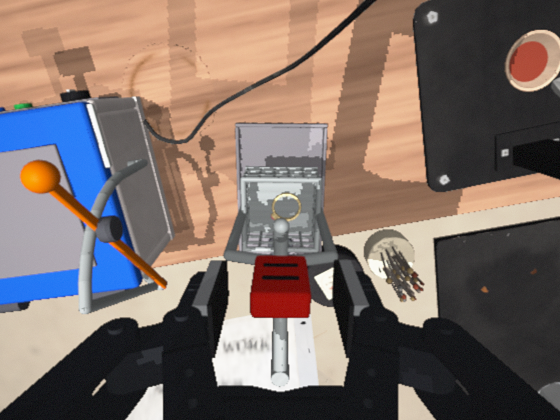

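Emit:
{"op": "servo_tool", "data": {"motion": [[0.1,[0,0,-12],0],[0.1,[0,0,-30],0],[0.1,[0,0,-60],0],[0.1,[0,0,-90],0],[0.1,[0,0,-110],0],[0.1,[0,0,-110],0]]}}

```text
time_s: 11.12
position: [0.6335, -0.1307, 0.2896]
ee_rot: [3.136, 0.001, 1.38]
ft_force: [-0.1, -0.0, -0.3]
width: 0.047
```

```bash
python3 look.py 8 side wrist
```

```text
[-2.680e-01  3.710e-01  1.260e+00 -1.000e-03  1.505e+00 -1.649e+00] [ 0.6335 -0.1307  0.2896] [3.136e+00 1.000e-03 1.380e+00] 11.12 [-0.11 -0.01 -0.31] 0.047
```

View pics/side8z.png

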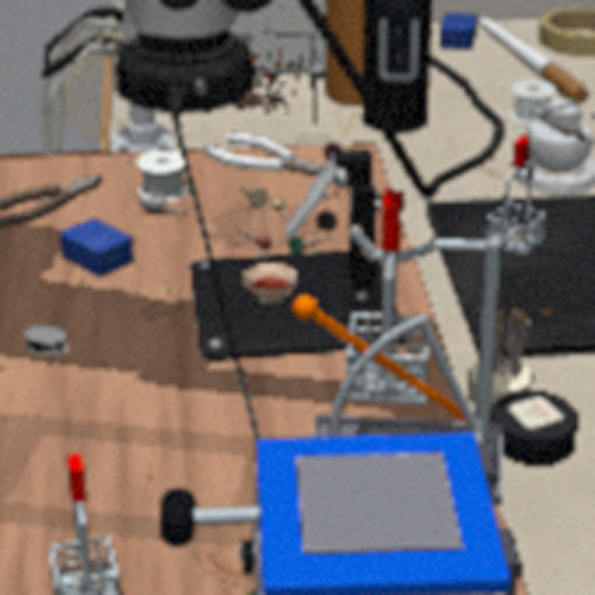

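View pics/wrist8.png

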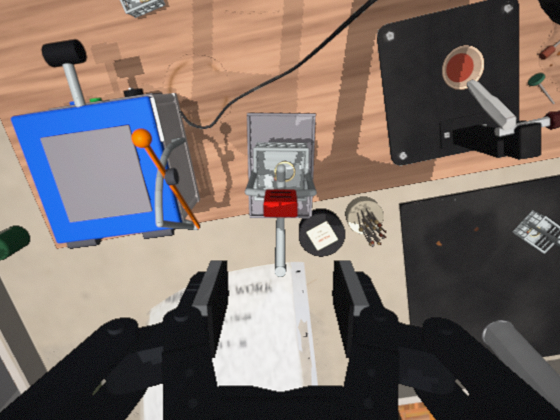

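```bash
python3 - <<'E'
from h import *
S=load("side8");W=load("wrist8");T=load("top0");W2=load("wrist2");W5=load("wrist5")
print("ball",tri(S,(286.9,237.4),W,(141.5,138)),tri(S,(286.9,237.4),W5,(93,158)),blobs(orange(W)),blobs(orange(S)))
print("knob",tri(S,(250.9,297.4),W,(64,52.5)),plane(W,(64,50),.104))
l=[plane(W,p,.1) for p in [(12,116),(151,98),(182,222),(54,245)]];print(np.round(l,4)); l=np.array(l)
for a,b in ((0,1),(3,2),(0,3),(1,2)): e=l[b]-l[a];print(np.arctan2(e[1],e[0]).round(3),np.linalg.norm(e).round(4))
print("pivot marker base", plane(W,(198,228),.094))
# arm line direction in vertical plane of cleaner x at ball y
print(W["R"]@np.zeros(3), -W["R"].T@W["t"])
E
python3 - <<'E'
import cv2
a=cv2.imread("pics/wrist8.png");cv2.imwrite("pics/w8z.png",cv2.resize(a[30:260,0:230],None,fx=3.2,fy=3.2,interpolation=cv2.INTER_CUBIC)[:600])
a=cv2.imread("pics/side8.png");cv2.imwrite("pics/s8z.png",cv2.resize(a[220:330,240:360],None,fx=5,fy=5,interpolation=cv2.INTER_CUBIC))
E
```

```text
ball (array([ 0.56723865, -0.21857762,  0.17710572]), np.float64(0.0002481131348177689)) (array([ 0.56724285, -0.21866274,  0.17716092]), np.float64(0.00027425678353527904)) [([148.1, 146.9], [133, 130, 32, 46, 219]), ([183.8, 205.0], [170, 185, 29, 43, 120])] [([292.2, 240.7], [284, 234, 21, 16, 74]), ([319.5, 259.7], [308, 251, 23, 17, 46])]
knob (array([ 0.48836525, -0.29687297,  0.09296396]), np.float64(0.0013712472495067886)) [ 0.48793373 -0.29014627  0.104     ]
[[ 0.5304 -0.36    0.1   ]
 [ 0.5394 -0.2307  0.1   ]
 [ 0.66   -0.2364  0.1   ]
 [ 0.6594 -0.3728  0.1   ]]
1.501 0.1297
1.567 0.1364
-0.098 0.1296
-0.047 0.1207
pivot marker base [ 0.67144337 -0.22424479  0.094     ]
[0. 0. 0.] [ 0.55230194 -0.11489505  0.43011005]
```

View pics/w8z.png

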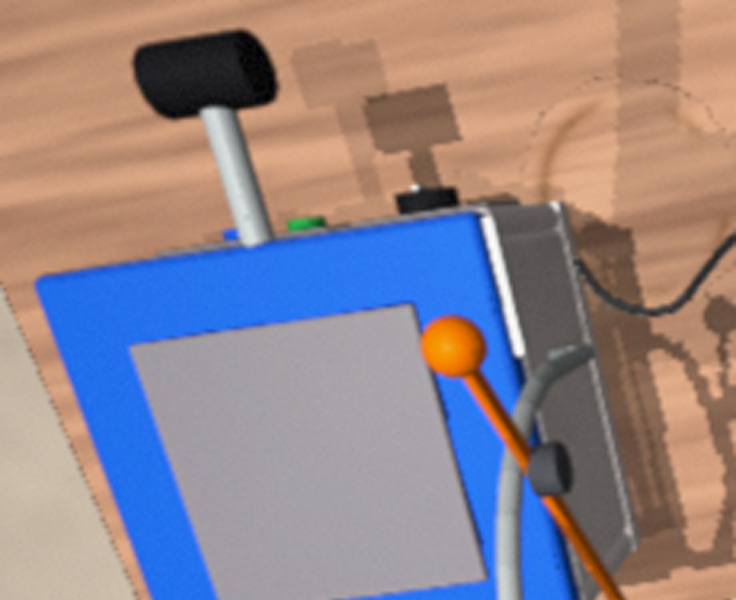

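View pics/s8z.png

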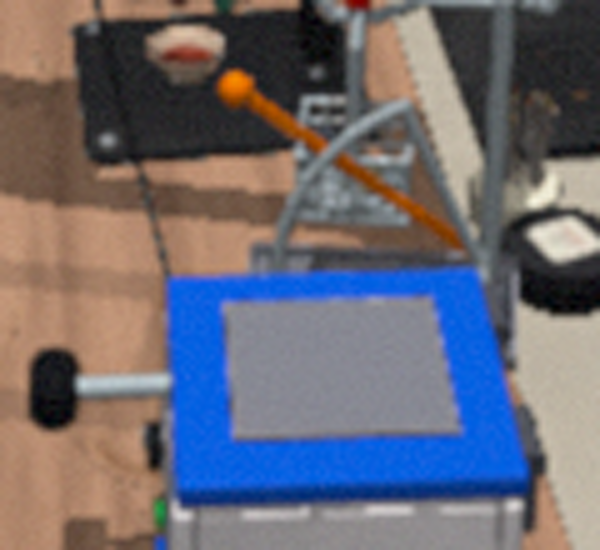

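Emit:
{"op": "servo_tool", "data": {"motion": [[0.3,[-40,-23,0],0],[0.3,[-90,-52,0],-4],[0.3,[-140,-81,0],-8],[0.3,[-180,-105,0],-8],[0.3,[-191,-111,20],-8],[0.3,[-191,-111,60],-8],[0.3,[-191,-111,100],-8],[0.3,[-191,-111,120],-8],[0.3,[-191,-111,120],-8]]}}

```text
time_s: 12.35
position: [0.4847, -0.2955, 0.1637]
ee_rot: [-3.136, -0.003, 1.52]
ft_force: [0.1, -0.2, 0.5]
width: 0.0554
```

```bash
python3 look.py 9 wrist
```

```text
[-6.210e-01  3.590e-01  1.611e+00 -1.000e-03  1.178e+00 -2.141e+00] [ 0.4847 -0.2955  0.1637] [-3.136e+00 -3.000e-03  1.520e+00] 12.35 [ 0.14 -0.22  0.53] 0.0554
```

View pics/wrist9.png

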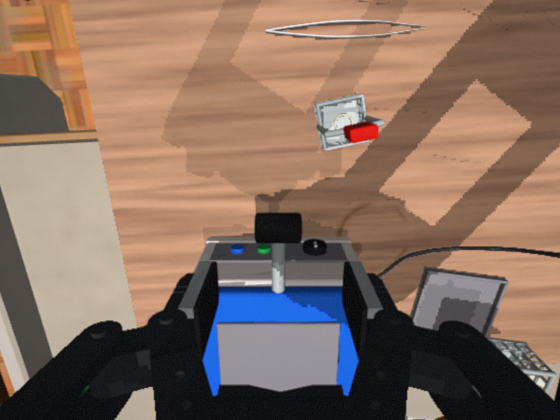

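```bash
python3 - <<'E'
from h import *
W=load("wrist9")
X=plane(W,(278,228),.096);print(X,tool((.4847,-.2955,.1637),1.52,(.4882,X[1],.078)))
E
```

```text
[ 0.48827727 -0.29677801  0.096     ] [-1, 4, 86]
```

Emit:
{"op": "servo_tool", "data": {"motion": [[0.3,[-1,4,30],0],[0.3,[-1,4,60],0],[0.3,[-1,4,80],0],[0.3,[-1,4,86],0],[0.3,[-1,4,86],0],[-1,[-1,4,86],0],[-1,[-1,4,86],0],[-1,[-1,4,86],0],[-1,[-1,4,86],0],[-1,[-1,4,86],0],[-1,[-1,4,86],0]]}}

```text
time_s: 13.78
position: [0.4904, -0.2971, 0.0805]
ee_rot: [-3.141, -0.001, 1.52]
ft_force: [1.0, 4.8, 5.9]
width: 0.0284
```

```bash
python3 look.py 10 wrist side
```

```text
[-0.619  0.457  1.698  0.     0.988 -2.138] [ 0.4904 -0.2971  0.0805] [-3.141e+00 -1.000e-03  1.520e+00] 13.78 [0.98 4.82 5.93] 0.0284
```

View pics/wrist10.png

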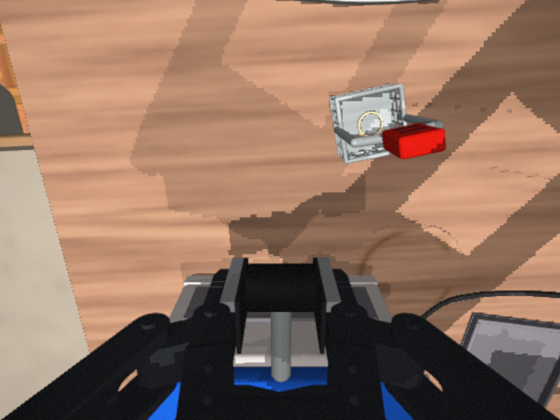

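View pics/side10z.png

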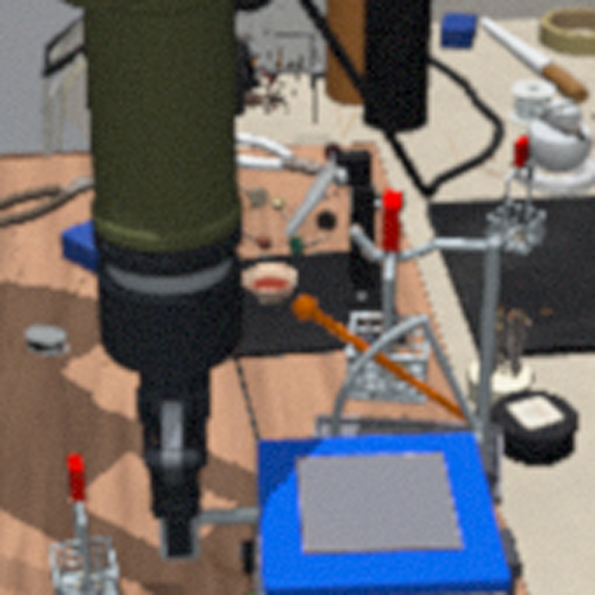

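Emit:
{"op": "servo_tool", "data": {"motion": [[-1,[0,0.5,-7],0],[-1,[0,1,-14],0],[-1,[0,2,-28],0],[-1,[0,5,-42],0],[-1,[0,9,-56],0],[-1,[0,14,-69],0],[-1,[0,20,-82],0],[-1,[0,27,-94],0],[-1,[0,33,-103],0],[-1,[0,37,-109],0],[-1,[0,40,-112],0],[-1,[0,40,-112],0],[-1,[0,40,-112],0]]}}

```text
time_s: 15.5
position: [0.5305, -0.299, 0.1911]
ee_rot: [-3.14, -0.002, 1.519]
ft_force: [5.2, -0.2, -12.6]
width: 0.0287
```

```bash
python3 look.py 11 wrist side top
```

```text
[-5.830e-01  3.860e-01  1.488e+00  1.000e-03  1.270e+00 -2.103e+00] [ 0.5305 -0.299   0.1911] [-3.140e+00 -2.000e-03  1.519e+00] 15.5 [  5.2   -0.21 -12.65] 0.0287
```

View pics/wrist11.png

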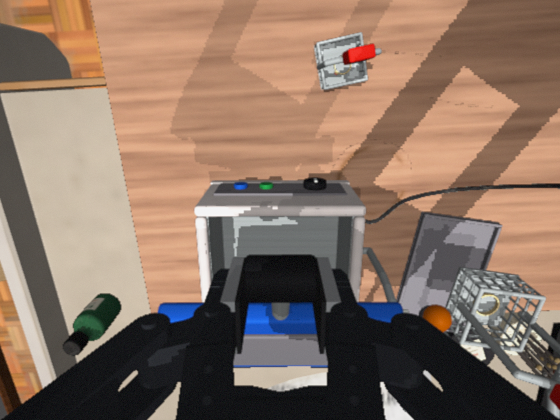

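View pics/side11z.png

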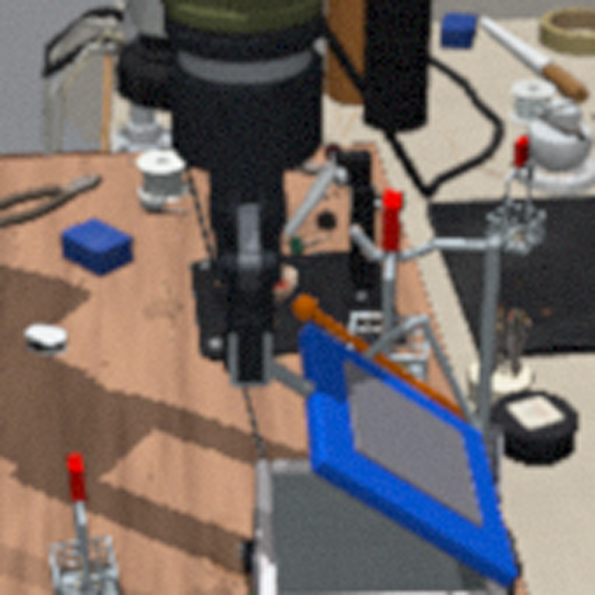

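```bash
python3 - <<'E'
import cv2
a=cv2.imread("pics/side11.png");cv2.imwrite("pics/s11z.png",cv2.resize(a[225:325,270:360],None,fx=6,fy=6,interpolation=cv2.INTER_CUBIC))
E
```

```text
(no output)
```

View pics/s11z.png

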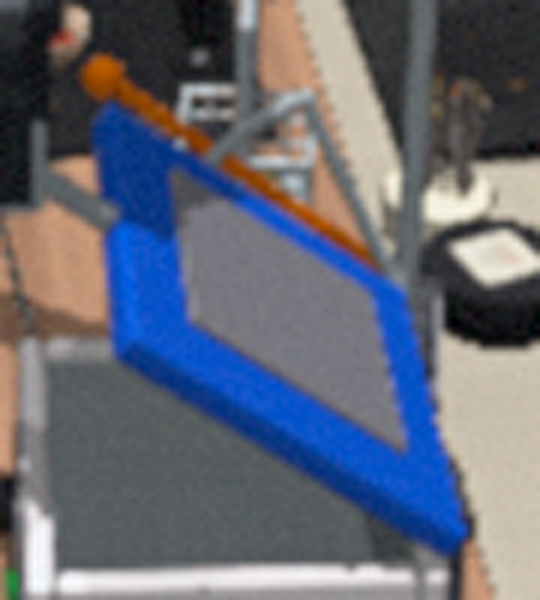

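```bash
python3 - <<'E'
from h import *
S=load("side11")
for yw in (-.04,-.05,-.06):
  x=np.array([np.cos(yw),np.sin(yw)]);n=np.array([-x[1],x[0]]);o=np.array([.4884,-.297])
  yb=n@(np.array([.5672,-.2186])-o)
  def pt(p,y):
    c,v=ray(S,(p[0]/6+270,p[1]/6+225));l=(y-n@(c[:2]-o))/(n@v[:2]);X=c+l*v;return np.array([x@(X[:2]-o),X[2]])
  for nm,a,b,y in [("mark",(103,77),(375,262),yb),("far",(100,108),(405,288),.066),("near",(121,340),(465,525),-.066),("nearlow",(122,362),(462,552),-.066)]:
    A,B=pt(a,y),pt(b,y);print(nm,round(y,3),A.round(4),B.round(4),"ang",np.arctan2(A[1]-B[1],B[0]-A[0]).round(3),np.linalg.norm(A-B).round(3))
E
```

```text
mark 0.081 [0.0761 0.1761] [0.1717 0.0974] ang 0.688 0.124
far 0.066 [0.0741 0.1733] [0.1799 0.0968] ang 0.626 0.131
near -0.066 [0.0723 0.175 ] [0.1767 0.1024] ang 0.608 0.127
nearlow -0.066 [0.0726 0.1672] [0.1764 0.092 ] ang 0.627 0.128
mark 0.082 [0.0752 0.1761] [0.1707 0.0981] ang 0.685 0.123
far 0.066 [0.0734 0.1738] [0.1789 0.0981] ang 0.622 0.13
near -0.066 [0.0729 0.1755] [0.177  0.1039] ang 0.603 0.126
nearlow -0.066 [0.0732 0.1677] [0.1767 0.0935] ang 0.622 0.127
mark 0.083 [0.0744 0.1761] [0.1697 0.0987] ang 0.682 0.123
far 0.066 [0.0727 0.1742] [0.1779 0.0994] ang 0.619 0.129
near -0.066 [0.0736 0.1761] [0.1773 0.1054] ang 0.598 0.126
nearlow -0.066 [0.0739 0.1683] [0.177 0.095] ang 0.618 0.126
```

Emit:
{"op": "servo_tool", "data": {"motion": [[-1,[0,3,-4],0],[-1,[0,6,-8],0],[-1,[0,8,-10],0],[-1,[0,8,-10],0],[-1,[0,8,-10],0]]}}

```text
time_s: 16.27
position: [0.5388, -0.2994, 0.2006]
ee_rot: [-3.14, -0.002, 1.52]
ft_force: [4.8, -0.3, -14.6]
width: 0.0291
```

```bash
python3 look.py 12 wrist side; python3 - <<'E'
import cv2
a=cv2.imread("pics/side12.png");cv2.imwrite("pics/s12z.png",cv2.resize(a[225:325,270:360],None,fx=6,fy=6,interpolation=cv2.INTER_CUBIC))
E
```

```text
[-5.760e-01  3.890e-01  1.459e+00  1.000e-03  1.297e+00 -2.097e+00] [ 0.5388 -0.2994  0.2006] [-3.14e+00 -2.00e-03  1.52e+00] 16.27 [  4.8   -0.34 -14.56] 0.0291
```

View pics/s12z.png

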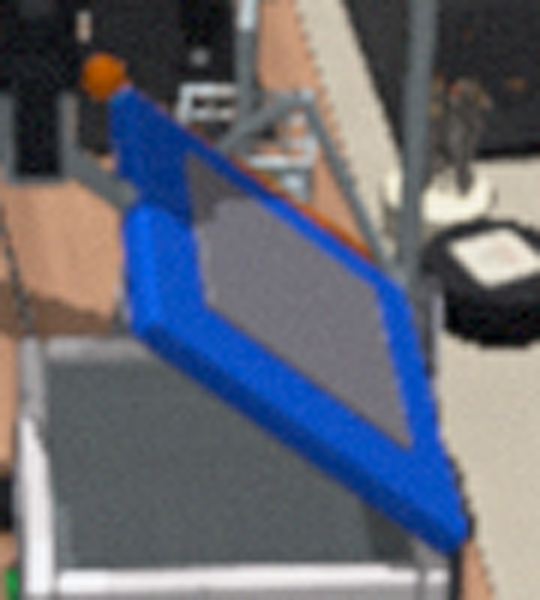

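View pics/wrist12.png

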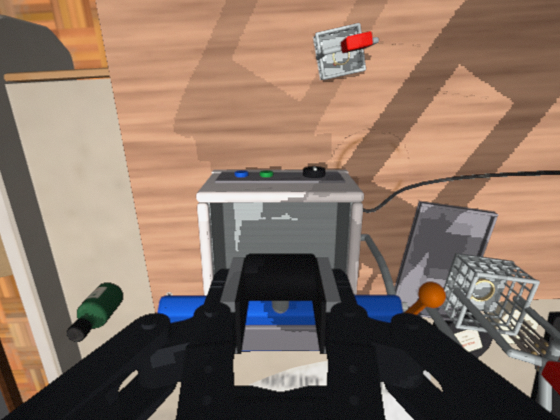

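```bash
python3 - <<'E'
from h import *
S=load("side12")
for yw in (-.05,):
  x=np.array([np.cos(yw),np.sin(yw)]);n=np.array([-x[1],x[0]]);o=np.array([.4884,-.297])
  def pt(p,y):
    c,v=ray(S,(p[0]/6+270,p[1]/6+225));l=(y-n@(c[:2]-o))/(n@v[:2]);X=c+l*v;return np.array([x@(X[:2]-o),X[2]])
  for nm,a,b,y in [("far",(118,88),(405,288),.066),("near",(147,318),(465,525),-.066),("nearlow",(147,337),(460,552),-.066)]:
    A,B=pt(a,y),pt(b,y);print(nm,A.round(4),B.round(4),"ang",np.arctan2(A[1]-B[1],B[0]-A[0]).round(3),np.linalg.norm(A-B).round(3))
    h=np.array([.177,.094]);d=A-h; print("about hinge",np.arctan2(d[1],-d[0])-(0 if nm=="nearlow" else 0), np.linalg.norm(d))
  A=pt((103,77),.082);d=A-h;print("ball about hinge",np.arctan2(d[1],-d[0]))
E
```

```text
far [0.0794 0.1813] [0.1789 0.0981] ang 0.697 0.13
about hinge 0.729732942513607 0.13096543979280867
near [0.0804 0.183 ] [0.177  0.1039] ang 0.686 0.125
about hinge 0.7445046061792542 0.13134095666796855
nearlow [0.0805 0.1763] [0.1761 0.0935] ang 0.714 0.126
about hinge 0.7061156487168373 0.12688770449798076
ball about hinge 0.6795144983122854
```

Emit:
{"op": "servo_tool", "data": {"motion": [[-1,[0,0,0],0],[-1,[0,0,0],0],[-1,[0,0,0],0],[-1,[0,0,0],0],[-1,[0,0,0],0],[-1,[0,0,0],0]]}}

```text
time_s: 17.12
position: [0.5388, -0.2994, 0.2006]
ee_rot: [-3.14, -0.002, 1.52]
ft_force: [3.5, -2.3, -12.7]
width: 0.0284
```

```bash
python3 look.py 13 wrist side; python3 - <<'E'
import cv2,numpy as np
a=cv2.imread("pics/side13.png");b=cv2.imread("pics/side12.png")
z=lambda a:cv2.resize(a[195:325,270:360],None,fx=4,fy=4,interpolation=cv2.INTER_CUBIC)
cv2.imwrite("pics/s13z.png",np.hstack([z(b),z(a)]))
E
```

```text
[-5.760e-01  3.890e-01  1.459e+00  1.000e-03  1.297e+00 -2.097e+00] [ 0.5388 -0.2994  0.2006] [-3.14e+00 -2.00e-03  1.52e+00] 17.12 [  3.53  -2.27 -12.72] 0.0284
```

View pics/s13z.png

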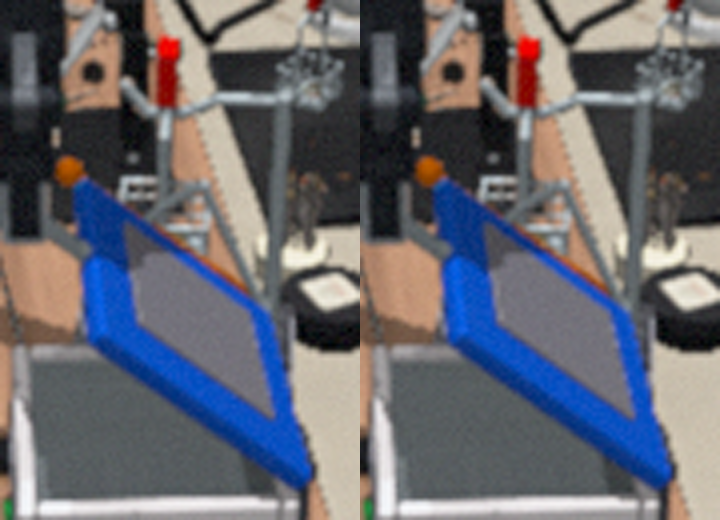

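Between the two pictures, 0.85 s apart, the lid has not moved. Its corner sits right beside the orange ball, and the basket hangs upright on the hook. I'm handing the job in.

```bash
python3 -c "
from plant import ticket
print(ticket.sign_off())"
```

```text
the job is handed in; nothing more can be done
None
```

I hung the larger basket on the drip stand's hook and let go. I then lifted the lid by its knob to the marker and handed the job in at about 17 s, still holding it.

- **Basket:** in the pictures before and after the lift it hangs upright with its top wire in the seat. The reading on the force sensor fell to about zero once the fingers opened.
- **Seat position:** my first estimate, from the tray edges, was about 6 mm off along x from the hook seen in two views. I used the two-view position.
- **Lid:** after the first lift it stood about 0.06 rad low (0.62 against about 0.685 for the marker), so I raised it a little more. The last measurements put the lid at about 0.69–0.71 rad and the marker at 0.68–0.685, inside the 0.09 rad allowed. One poorly seen edge read higher when I measured it a second way, and I disregarded it.
- **Steadiness:** over the last 0.85 s the tool pose and the picture did not change. The wrist force stayed around 13 N, more than the 3–5 N expected, mainly because of some pull towards the hinge.
- **Marker and other things:** the marker's ball showed no shift in the pictures, and I noticed no contact with the other things. I did not measure each of their positions at the end.

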